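Measure a drawer-insert compartment with a spring rule and lock the reading

ROBOT

A 7-joint arm with a two-finger parallel gripper is mounted at the origin on a cart in front of the work surface, level with it; the furniture and walls round the work are solid. World frame = base frame: x ahead of the robot, y to its left, z up, the work surface at z = 0. Lengths are in m, angles in rad, forces in N, time in s.
With the tool pointing down it reaches from about 0.4 to 0.875 m from the base axis. Payload 19.3 kg.
Tool frame: the origin (TCP) lies on the centre line of the jaws, within the pads' length; the fingertips stand 25 mm ahead of it and the grasp point (between the pads) lies 6 mm ahead of it (tips_ahead is the distance from the TCP to the fingertips, in m); z points along the fingers, y is the direction in which the jaws open and shut (so a half turn about z gives the same grasp; the last joint's range is limited). The gripper opens to 85 mm and grips with 20 to 120 N. Pads are 22 mm wide; open, the fingers measure 114 mm over their backs; the gripper's body (76 mm by 85 mm) begins 54 mm behind the grasp point. The pads swing forward as they close: fully open they stand 13 mm farther back than shut.
Start: joints at [-1.196, 0.521, -0.036, 1.599, 0.021, 1.021, -0.113], TCP at [0.269, 0.564, 0.256] pointing down, gripper open.
Joint ranges: [-2.91, 2.91], [-0.3, 2.13], [-1.5, 1.42], [0.17, 2.43], [-1.26, 4.41], [0.16, 1.93], [-2.52, 2.52]. Speed limits (rad/s): [1.89, 1.89, 2.39, 2.39, 3.01, 3.01, 3.01].

INTERFACE

Orientations are given as [roll, pitch, yaw] about the fixed x, y, z axes, in that order (R = Rz(yaw) Ry(pitch) Rx(roll)).
In Python, from workcell import observe, grab_frame, job_done, outline_of, tips_ahead gives the robot as it stands. The module is installed in compiled form; this text tells all that it offers.
- The arm moves only by the tool move_arm, never from a script. Its argument "motion" is a list of rows, each a list of 2 entries, a list of its own where there are three numbers: the shift along the world's x, y, z in mm, then the turn, a rotation vector about the world's x, y, z in rad. A call has 1 to 12 rows; each row is the pose to reach, as a shift and turn from the pose commanded when the call began; what a row does not reach only later rows make up. A row lasts 1/8 s, in which the tool goes at most 62.5 mm and 10.7 degrees, less where a joint would pass 70% of its speed; a pose out of reach is approached as far as the arm can. A call with a gripper value outside its range is refused whole. "jaw" is the finger opening in mm, from 0 to 85.4, set as the call begins (left out, the last holds). The fingers move at their own pace and stop on an object; "grip_force" is the grip in N (left out, the last holds). Time passes only in rows, so rows that repeat a pose let the fingers close. It gives the time, the measured TCP pose, the force and the opening at its end, in the units of the state.
- observe(): the state, without advancing time (a new reading comes with each control period).
- grab_frame(name): name is "scene" or "top" or "wrist"; returns a dict with "frame" (384x512x3 uint8, red, green, blue), "fx", "fy", "cx", "cy" (pixels), "T" (4x4, takes a point from camera to world coordinates); the wrist camera has in their place "mount" (4x4, takes a point from camera to tool coordinates, whose origin is the TCP and whose axes are the flange's). Camera axes: x right, y down, z forward; pixel columns grow to the right and rows downward; lengths in m; the calibration is good to about 2 mm. The wrist camera is an equidistant fisheye: a pixel r from the principal point sees the ray r / f radians off the axis. A picture is of the moment at which its call begins: read the wrist's pose just before it. There is no depth.
- job_done(): hands the job in, once; it reports no verdict.
Trained networks look in the newest picture that a camera, given by its name, has taken for a name from the list of things; names that differ only in an ending like _2 or _b are one class to them, and where a whole thing is asked for, a point or a joint stands for the part that bears it (a point fixed in the world has none). Each returns a list of dicts, best first, with "score" (0 to 1); they miss things now and then, are a little off and sometimes report something else, mostly with a low value. They report only what shows in the picture. A call takes as long as a camera call.
- outline_of(label, camera): "pixels" (384x512 bool, what is visible of it) and "pixel" ([column, row] in pixels, amid what is visible of it).
The state is a dict: "clock": time; "qpos": joint angles; "qd": joint speeds; "joint_efforts": joint torques, N m; "position": TCP position; "tool_rot": TCP orientation; "force": force on the tool from outside, world axes, zero at the start; "moment": the same for the moment, N m; "grip_width": finger opening in m.
Only numpy, scipy, OpenCV 4.12 (cv2) and the standard library are available. Lean on these libraries where they do the work, as an engineer would, in place of code of your own. Each camera call takes 0.05 s, during which the arm holds its last target.

TASK

Measure the compartment of the drawer insert with the spring rule: set the rule upright into the tray with the hook of its blade over the outside of the end wall, draw the case back against its spring, low over the tray floor, until its back presses lightly on the rubber bumper of the divider, and while it still touches, push the orange cap straight down as far as it goes, so that it locks the blade. Be gentle with the bumper and the hook, do not press the cap early, and leave the rule standing flat on the tray floor, still hooked and locked, with the things around undisturbed.

Things in the scene. Friction and masses are not known exactly. Their poses are not given: they have to be found in the camera images.
- rule: Spring rule: black case 110 x 28 x 44 mm (long along x), upright on the wooden hob cover (top at z 0.066). Origin: centre of its underside; +x out of the front, where the blade leaves; z up. About 0.4 kg. On top, centred, an orange push-down cap 52 (x) x 38 (y) x 28 mm, 34 to 62 mm above the underside: pinch it across y to carry the rule. Starts unlocked, blade fully in.
- cap (a joint): Travel of the orange cap, m: 0 up (unlocked), 0.005 fully down (locked). Stiff: about 12 N down to start it, up to 17 N further down, then a hard stop; it stays where it is left. Down, its sprung pawl catches between teeth of the blade (3 mm pitch: once let go the blade may slip back up to 6 mm). The case must stand on something to press against. Setting down with under 8 N does not move it.
- blade: Yellow rigid steel blade, 16 mm wide, 30 to 33 mm above the case's underside, slides along the rule's x. Its origin is the rule's origin when fully in and moves to +x as it is drawn out (0 to 80 mm). A spring pulls it in: 2.4 N fully in plus 0.04 N per mm (a little more when moved fast). Fully in, the inner face of its end hook is 85 mm from the rule's origin (30 mm before the case's front).
- hook (a point): Middle of the lower edge of the inner (case-side) face of the blade's end hook: a steel plate 24 mm wide, 3 mm thick, hanging 13 mm below the blade's underside, to 17 mm above the level of the case's underside. Axes of the rule.
- tray: Drawer insert, fixed on the hob cover: white floor 290 x 92 mm, 6 mm thick, side walls 20 mm high (80 mm clear between), one end wall at its +x end. Origin at the underside; x along the compartment to the end wall, z up. The end wall spans the width, is 8 mm thick, outer face at x = +150 mm, top 32 mm above the underside (26 above the floor; 4 mm under the blade of a rule standing there).
- end_wall (a point): middle of the top outer edge of the tray's end wall, where the hook must bear; axes of the tray (+x outward).
- divider: Brown cross divider, firm, 44 mm tall, its place along the tray differs. Origin in its face to the end wall (+x), centre line, level of the tray's underside; axes of the tray. A sprung black rubber bumper (40 mm wide, 15 to 29 mm high) stands out 12 to 30 mm from this face, differing and not measured: feel for it. It gives 1 mm per 3 N, 5 mm at most; press with 1 to 10 N, never over 12 N.
- rule_back (a point): centre of the rule's back face (the -x face of the case), 22 mm above its underside.
- tin_1: round food tin, 86 mm wide, 40 mm tall, bystander; origin at its underside.
- spice_jar_2: spice jar with a green lid, 46 mm wide, 106 mm tall, bystander; origin at its underside.
- matchbox: small red matchbox, 36 x 52 x 14 mm, bystander; origin at its underside.

How it is judged:
On the way, in this order (a step that is already met when the one before it is completed fails the run):
1. the hook bears on the outside of the end wall under the blade's spring, lock still up (x of hook in the frame of tray between 0.147 and 0.154 m and z of hook in the frame of tray below 0.032 m and contact force between blade and tray above 1 N and value of joint cap below 0.002 m), for 0.2 s.
2. still hooked under tension and not locked, the back of the case presses on the divider's bumper (at least 1 N) (contact force between rule and divider above 1 N and contact force between blade and tray above 1 N and x of hook in the frame of tray above 0.147 m and value of joint cap below 0.002 m), for 0.2 s.
3. the cap is locked down while the back still touches the bumper and the hook is at the wall (value of joint cap above 0.0047 m and contact force between rule and divider above 0.3 N and x of hook in the frame of tray between 0.147 and 0.154 m), for 0.1 s.
At the end, for the whole second after the job is handed in: cap down over 4.7 mm; hook outside the end wall (inner face 3 mm inside to 6 mm outside its outer face, lower edge below its top, within 40 mm of the middle); case upright (0.06 rad), flat on the tray floor (3 mm), back 6 to 38 mm from the divider face; rule at rest (value of joint cap above 0.0047 m and x of hook in the frame of tray between 0.147 and 0.156 m and z of hook in the frame of tray below 0.03 m and y of hook in the frame of tray between -0.04 and 0.04 m and x of rule_back in the frame of divider between 0.006 and 0.038 m and angle between rule's own z axis and vertical below 0.06 rad and z of rule_back in the frame of tray below 0.031 m and linear speed of rule below 0.01 m/s); the robot touches nothing.
It fails at once if the case pushes the divider's bumper with more than 12 N (contact force between rule and divider above 12 N).
It fails at once if the hook or blade is yanked or pressed on the tray with more than 25 N (contact force between blade and tray above 25 N).
It fails at once if the tin is moved more than 30 mm (distance of tin_1 from where it was at the start of the episode above 0.03 m).
It fails at once if the spice jar is moved more than 30 mm (distance of spice_jar_2 from where it was at the start of the episode above 0.03 m).
It fails at once if the matchbox is moved more than 30 mm (distance of matchbox from where it was at the start of the episode above 0.03 m).
It also fails if it takes over 72 s, if anything falls off the work surface, if the arm or the gripper's body presses on something with over 40 N, if the wrist force passes 120 N, or if a joint passes its speed limit or range.

## Working session

There is one attempt and no reset: what is moved stays moved. The work goes in short steps, Python scripts to look and compute and a tool call to move; the robot and the scene stay as the last step left them, time stands still between calls to the robot, and variables do not carry over. Pictures are saved under pics/ and viewed, and the job is handed in when it is done.

Besides the shell and the picture viewer there is one more tool, called after "Call:" as name(argument=value, ...) on one line, values as JSON. move_arm: Moves the arm, as the interface text tells. Its arguments: {"type":"object","properties":{"motion":{"type":"array"},"jaw":{"type":"number"},"grip_force":{"type":"number"}},"required":["motion"]}

```bash
mkdir -p pics && cat > h.py <<'E'
import numpy as np, cv2
from workcell import *
def save(n,f): cv2.imwrite(f'pics/{n}.png',cv2.cvtColor(f,cv2.COLOR_RGB2BGR))
E
python3 - <<'E'
from h import *
print(observe())
for c in ['scene','top','wrist']:
    g=grab_frame(c); save(c+'0',g['frame']); print(c,{k:(np.round(v,4).tolist() if k!='frame' else 0) for k,v in g.items()})
    for l in ['rule','cap','blade','tray','divider','tin_1','spice_jar_2','matchbox']:
        r=outline_of(l,c)
        print(l,[(round(x['score'],2),np.round(x['pixel']).tolist(),int(x['pixels'].sum())) for x in r[:3]])
E
```

```text
{'clock': 0.0, 'qpos': array([-1.19620615,  0.52200973, -0.03631187,  1.599995  ,  0.02121996,
        1.02110386, -0.11279824]), 'qd': array([-0.00043305, -0.00013387,  0.00134634,  0.00092888,  0.00112325,
       -0.00046352,  0.0010829 ]), 'joint_efforts': array([ 2.99059888e-03, -9.27096534e+01,  1.98142022e+00, -3.69917500e+01,
        1.79891114e-02,  8.30951671e-03, -8.33684430e-05]), 'position': array([0.26883046, 0.56389136, 0.25573322]), 'tool_rot': array([-3.14046706e+00,  1.05446809e-04,  2.69679106e+00]), 'force': array([ 0.40859544, -0.43288652,  0.45904426]), 'moment': array([ 0.00388544, -0.00526133, -0.02353724]), 'grip_width': 0.08551247450395859}
scene {'frame': 0, 'fx': 494.5759, 'fy': 494.5759, 'cx': 253.3355, 'cy': 193.6116, 'T': [[0.591, -0.3229, 0.7393, -0.4922], [-0.8064, -0.2113, 0.5523, -0.71], [-0.0221, -0.9225, -0.3853, 0.6543], [0.0, 0.0, 0.0, 1.0]]}
rule [(0.92, [241.0, 210.0], 758)]
cap [(0.69, [243.0, 207.0], 247), (0.25, [222.0, 204.0], 53)]
blade [(0.58, [224.0, 201.0], 46)]
tray [(0.82, [290.0, 201.0], 1878), (0.52, [214.0, 176.0], 120)]
divider [(
[... 282 characters left out ...]
 -0.0072, 0.054], [0.007, -0.0823, -0.9966, 1.2479], [0.0, 0.0, 0.0, 1.0]]}
rule [(0.59, [265.0, 212.0], 582)]
cap [(0.83, [263.0, 213.0], 301)]
blade []
tray [(0.88, [281.0, 148.0], 3798), (0.47, [264.0, 214.0], 272)]
divider [(0.68, [304.0, 153.0], 391)]
tin_1 [(0.84, [371.0, 201.0], 961)]
spice_jar_2 [(0.7, [151.0, 222.0], 424), (0.47, [279.0, 147.0], 3837)]
matchbox [(0.7, [156.0, 132.0], 265)]
wrist {'frame': 0, 'fx': 297.3186, 'fy': 297.3186, 'cx': 255.1453, 'cy': 191.3031, 'mount': [[0.0004, -0.9629, -0.2697, 0.0684], [1.0, 0.0003, 0.0003, 0.0004], [-0.0002, -0.2697, 0.9629, -0.1174], [0.0, 0.0, 0.0, 1.0]]}
rule []
cap []
blade []
tray []
divider []
tin_1 []
spice_jar_2 []
matchbox []
```

```bash
python3 - <<'E'
import cv2
a=cv2.imread('pics/top0.png')[80:290,110:420]; cv2.imwrite('pics/topc.png',cv2.resize(a,None,fx=2.58,fy=2.58,interpolation=cv2.INTER_CUBIC))
a=cv2.imread('pics/scene0.png')[110:300,150:400]; cv2.imwrite('pics/scenec.png',cv2.resize(a,None,fx=3,fy=3,interpolation=cv2.INTER_CUBIC))
E
```

```text
(no output)
```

View pics/topc.png

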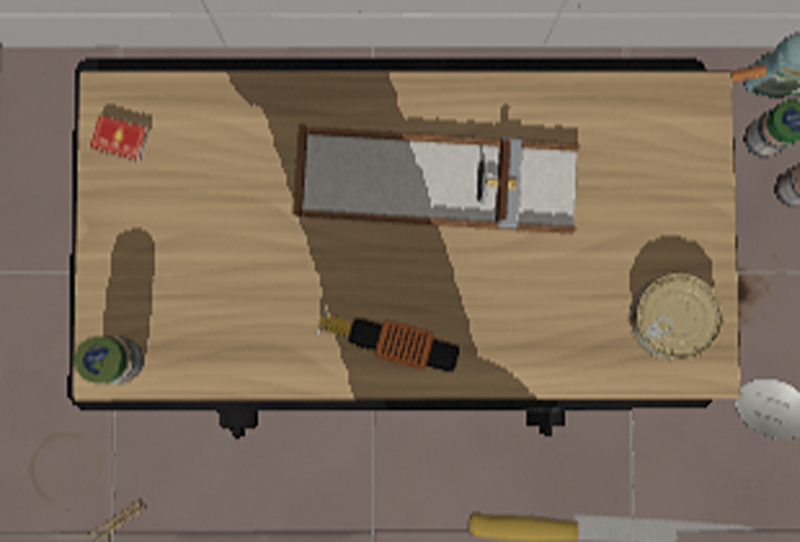

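View pics/scenec.png

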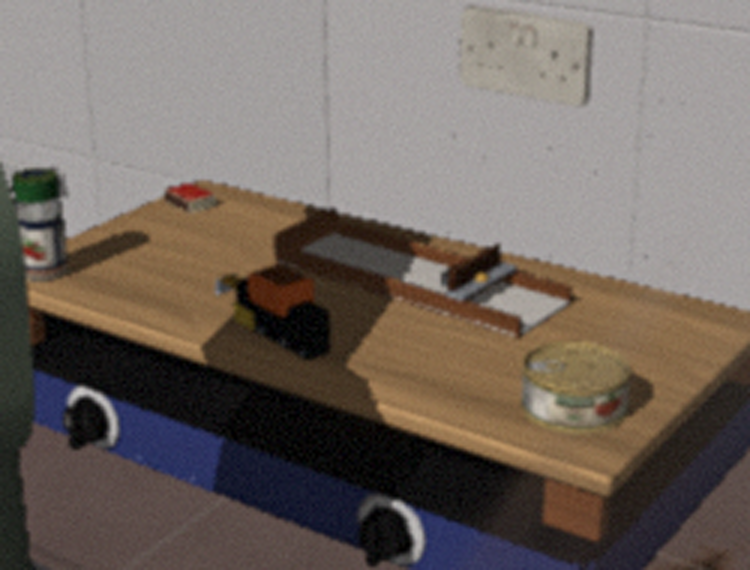

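View pics/scene0.png

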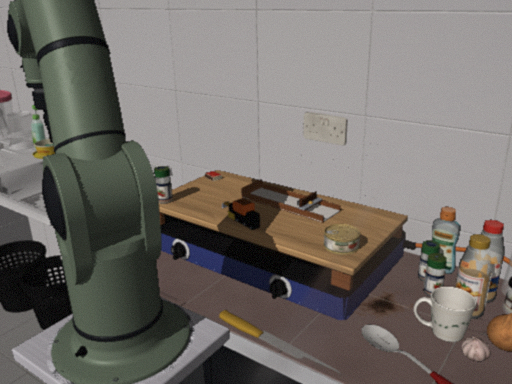

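```bash
cat >> h.py <<'E'
def ray(g,px,z):
    T=g['T'];d=T[:3,:3]@np.array([(px[0]-g['cx'])/g['fx'],(px[1]-g['cy'])/g['fy'],1]);o=T[:3,3]
    return (o+d*(z-o[2])/d[2])
def proj(g,P):
    T=g['T'];p=(np.atleast_2d(P)-T[:3,3])@T[:3,:3]
    return np.c_[g['fx']*p[:,0]/p[:,2]+g['cx'],g['fy']*p[:,1]/p[:,2]+g['cy']]
E
python3 - <<'E'
from h import *
g=grab_frame('top')
S=2.58
def c(x,y,z): return np.round(ray(g,(110+x/S,80+y/S),z),4)
H=.066
print('endwall corners',c(303,125,H+.032),c(296,215,H+.032))
print('open corners',c(578,148,H+.006),c(575,232,H+.02))
print('divider',c(503,138,H+.044),c(499,228,H+.044))
print('cap center',c(405,344,H+.062),'front',c(350,330,H+.044),'back',c(458,357,H+.044))
r=outline_of('cap','top')[0]
ys,xs=np.nonzero(r['pixels']); print(cv2.minAreaRect(np.c_[xs,ys].astype(np.float32)), ray(g,(xs.mean(),ys.mean()),H+.062))
E
```

```text
endwall corners [0.6804 0.135  0.098 ] [0.5879 0.1418 0.098 ]
open corners [ 0.6614 -0.1498  0.072 ] [ 0.5716 -0.1429  0.086 ]
divider [ 0.6643 -0.0676  0.11  ] [ 0.5729 -0.0626  0.11  ]
cap center [0.4566 0.0324 0.128 ] front [0.471  0.0867 0.11  ] back [ 0.444  -0.0205  0.11  ]
((266.3000183105469, 213.10000610351562), (21.50348663330078, 15.17893123626709), 18.43494987487793) [0.45748918 0.03360264 0.128     ]
```

Call:
move_arm(motion=[[[16, -44, 0], [0, 0, -0.11]], [[32, -88, 0], [0, 0, -0.23]], [[47, -133, 0], [0, 0, -0.34]], [[63, -177, 0], [0, 0, -0.46]], [[78, -221, 0], [0, 0, -0.57]], [[94, -265, 0], [0, 0, -0.68]], [[110, -310, 0], [0, 0, -0.8]], [[125, -354, 0], [0, 0, -0.91]], [[141, -398, 0], [0, 0, -1.03]], [[157, -443, 0], [0, 0, -1.14]], [[172, -487, 0], [0, 0, -1.26]], [[188, -531, 0], [0, 0, -1.37]]], jaw=70)

```text
clock: 2.95
position: [0.4573, 0.0318, 0.2566]
tool_rot: [3.141, -0.001, 1.323]
force: [0.9, 0.6, -0.4]
grip_width: 0.0701
```

```bash
python3 - <<'E'
from h import *
o=observe(); print({k:np.round(o[k],4) for k in o}, tips_ahead if not callable(tips_ahead) else tips_ahead())
g=grab_frame('wrist'); save('w1',g['frame'])
cv2.imwrite('pics/w1b.png',cv2.resize(cv2.imread('pics/w1.png'),(800,600)))
np.save('w1.npy',g['frame'])
for l in ['rule','cap','blade','tray','divider','hook']:
    r=outline_of(l,'wrist')
    print(l,[(round(x['score'],2),np.round(x['pixel']).tolist(),int(x['pixels'].sum())) for x in r[:3]])
E
```

```text
{'clock': np.float64(2.95), 'qpos': array([-0.5648,  0.2771,  0.4475,  2.0378, -0.1575,  0.8583, -0.2766]), 'qd': array([ 0.5936,  0.1899,  0.3358, -0.189 , -0.1988,  0.0618,  0.1547]), 'joint_efforts': array([-6.97160e+00, -6.06907e+01,  4.55510e+00, -2.95864e+01,
        8.31400e-01, -2.40000e-02, -6.80800e-01]), 'position': array([0.4573, 0.0318, 0.2566]), 'tool_rot': array([ 3.1411e+00, -5.0000e-04,  1.3232e+00]), 'force': array([ 0.9233,  0.5909, -0.407 ]), 'moment': array([ 0.0055, -0.0642, -0.0039]), 'grip_width': np.float64(0.0701)} 0.025
rule [(0.77, [253.0, 173.0], 4838)]
cap [(0.76, [256.0, 185.0], 2570)]
blade [(0.66, [261.0, 103.0], 641)]
tray [(0.66, [405.0, 148.0], 17980)]
divider [(0.96, [415.0, 228.0], 1957)]
hook []
```

View pics/w1b.png

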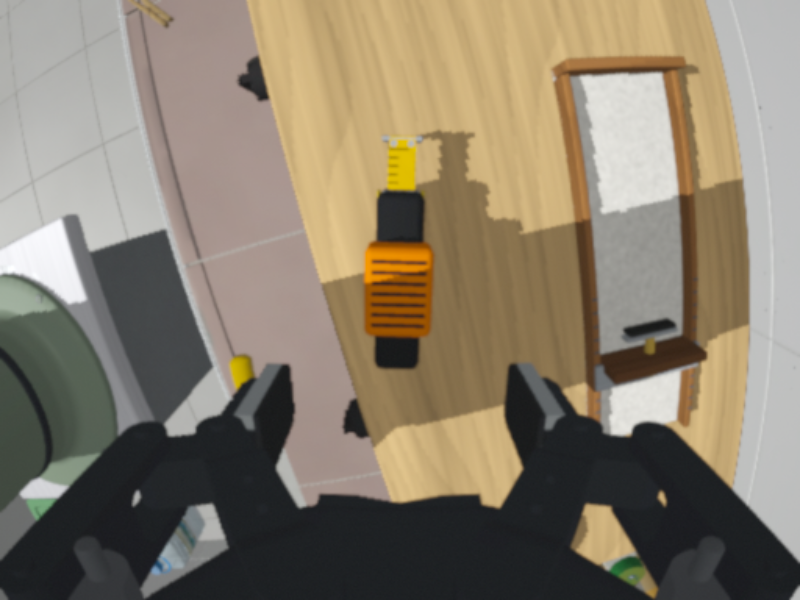

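Call:
move_arm(motion=[[[0, 0, 0], [0, 0, 0]], [[0, 0, 0], [0, 0, 0]], [[0, 0, 0], [0, 0, 0]]])

```text
clock: 3.68
position: [0.4569, 0.0334, 0.2563]
tool_rot: [-3.142, -0.0, 1.327]
force: [0.3, 0.9, 0.2]
grip_width: 0.0698
```

```bash
cat >> h.py <<'E'
from scipy.spatial.transform import Rotation as Rn
def wpose(o,g):
    Tt=np.eye(4);Tt[:3,:3]=Rn.from_euler('xyz',o['tool_rot']).as_matrix();Tt[:3,3]=o['position']
    return Tt@g['mount']
def wproj(W,g,P):
    p=(np.atleast_2d(P)-W[:3,3])@W[:3,:3]
    r=np.hypot(p[:,0],p[:,1]);th=np.arctan2(r,p[:,2])
    return np.c_[g['cx']+g['fx']*th*p[:,0]/r,g['cy']+g['fy']*th*p[:,1]/r]
def wray(W,g,px,z):
    u=(px[0]-g['cx'])/g['fx'];v=(px[1]-g['cy'])/g['fy'];th=np.hypot(u,v)
    d=W[:3,:3]@np.array([np.sin(th)*u/th,np.sin(th)*v/th,np.cos(th)])
    return W[:3,3]+d*(z-W[2,3])/d[2]
E
python3 - <<'E'
from h import *
o=observe(); print({k:np.round(o[k],4) for k in ['position','tool_rot','force','qd']})
g=grab_frame('wrist'); save('w2',g['frame'])
W=wpose(o,g); np.savez('w2.npz',W=W,**{k:g[k] for k in ['fx','fy','cx','cy','frame']})
a=cv2.cvtColor(g['frame'],cv2.COLOR_RGB2BGR)
cv2.imwrite('pics/w2r.png',cv2.resize(a[80:245,225:285],None,fx=3.6,fy=3.6,interpolation=cv2.INTER_CUBIC))
cv2.imwrite('pics/w2t.png',cv2.resize(a[30:280,340:465],None,fx=2.4,fy=2.4,interpolation=cv2.INTER_CUBIC))
m=outline_of('cap','wrist')[0]['pixels'];ys,xs=np.nonzero(m);print(wray(W,g,(xs.mean(),ys.mean()),.066+.062))
print(cv2.minAreaRect(np.c_[xs,ys].astype(np.float32)))
E
```

```text
{'position': array([0.4569, 0.0334, 0.2563]), 'tool_rot': array([-3.1416e+00, -1.0000e-04,  1.3271e+00]), 'force': array([0.2776, 0.8829, 0.1604]), 'qd': array([ 0.0035, -0.0002,  0.0005, -0.0002, -0.0005,  0.0003,  0.0017])}
[0.59839147 0.03657309 0.128     ]
((404.6813659667969, 156.99273681640625), (240.92117309570312, 84.8380126953125), 86.02326965332031)
```

View pics/w2r.png

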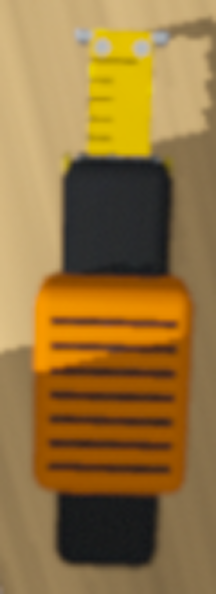

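View pics/w2t.png

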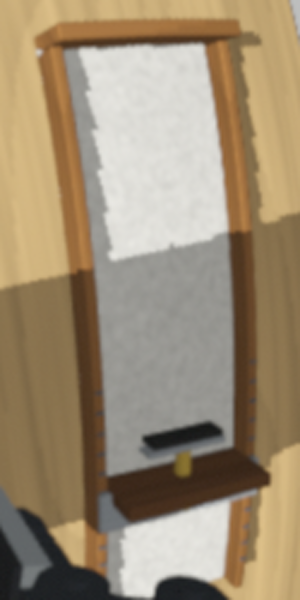

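```bash
cat > fit.py <<'E'
from h import *
from scipy.optimize import least_squares
d=np.load('w2.npz');g={k:float(d[k]) for k in ['fx','fy','cx','cy']};W=d['W']
H=.066
def tf(q,P): 
    c,s=np.cos(q[2]),np.sin(q[2]);P=np.atleast_2d(P)
    return np.c_[q[0]+c*P[:,0]-s*P[:,1],q[1]+s*P[:,0]+c*P[:,1],H+P[:,2]]
def fit(P,px,q0):
    r=least_squares(lambda q:(wproj(W,g,tf(q,P))-px).ravel(),q0,loss='soft_l1')
    return r.x,np.round(r.fun.reshape(-1,2),1) if r.fun.size==2*len(P) else 0
P=np.array([[.055,.014,.044],[.055,-.014,.044],[-.055,.014,.044],[-.055,-.014,.044],[.088,.012,.033],[.088,-.012,.033]])
px=np.array([[66,160],[170,160],[58,560],[155,562],[76,33],[168,38]])/3.6+[225,80]
q,r=fit(P,px,[.457,.033,1.33]);print('rule',np.round(q,4),r.tolist())
Pt=np.array([[.15,.046,.032],[.15,-.046,.032],[.142,.046,.032],[.142,-.046,.032]])
pt=np.array([[38,36],[238,20],[43,48],[240,38]])/2.4+[340,30]
t,r=fit(Pt,pt,[.62,-.01,1.5]);print('tray',np.round(t,4),r.tolist())
def draw(img,q,lines,col):
    for a,b in lines:
        L=np.linspace(a,b,30);p=wproj(W,g,tf(q,L))*4
        cv2.polylines(img,[np.round(p+1.5).astype(int)],False,col,1)
def box(x0,x1,y0,y1,z):
    c=[(x0,y0,z),(x1,y0,z),(x1,y1,z),(x0,y1,z)];return [(c[i],c[(i+1)%4]) for i in range(4)]
if __name__=='__main__':
    import sys
    if len(sys.argv)>1: t=np.array(eval(sys.argv[1]))
    img=cv2.resize(cv2.cvtColor(d['frame'],cv2.COLOR_RGB2BGR),None,fx=4,fy=4,interpolation=cv2.INTER_CUBIC)
    draw(img,q,box(-.055,.055,-.014,.014,.044)+box(-.026,.026,-.019,.019,.062)+box(.085,.088,-.012,.012,.033),(255,255,0))
    draw(img,t,box(.142,.15,-.046,.046,.032)+box(-.14,.142,-.04,.04,.006)+box(-.14,.142,-.046,.046,.02),(255,0,255))
    dv=float(sys.argv[2]) if len(sys.argv)>2 else -.05
    draw(img,t,box(dv-.006,dv,-.04,.04,.044)+box(dv+.02,dv+.026,-.02,.02,.029),(0,255,0))
    cv2.imwrite('pics/fr.png',img[320:960,900:1140]);cv2.imwrite('pics/ft.png',cv2.resize(img[120:1120,1360:1860],None,fx=.6,fy=.6,interpolation=cv2.INTER_AREA))
    cv2.imwrite('pics/ft1.png',img[120:520,1360:1860]);cv2.imwrite('pics/ft2.png',img[720:1120,1360:1860])
E
python3 fit.py
```

```text
rule [0.4581 0.0342 1.3002] [[-1.3, -0.4], [1.6, 0.5], [-0.9, 3.6], [0.9, 3.8], [-0.5, -1.3], [0.4, -1.9]]
tray [ 0.6242 -0.0077  1.5316] [[1.3, -2.2], [-4.5, 0.3], [0.9, 0.7], [-3.8, 0.1]]
```

View pics/fr.png

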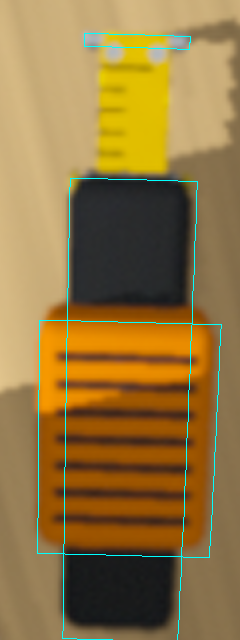

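View pics/ft1.png

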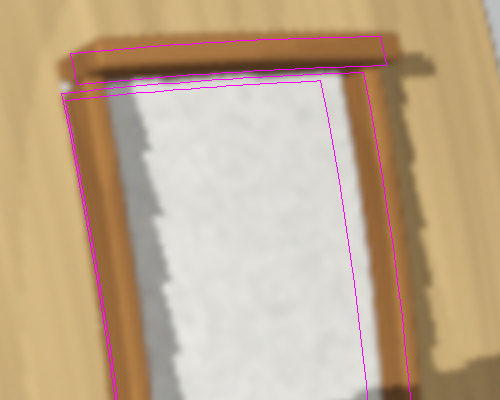

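View pics/ft2.png

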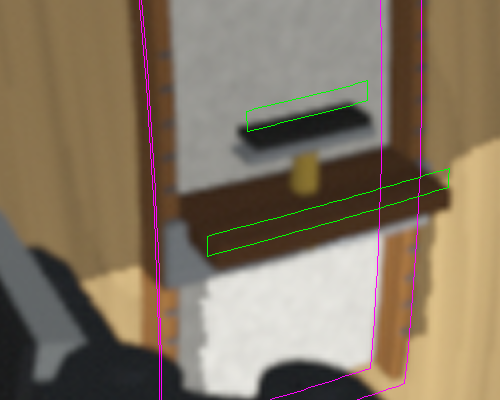

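```bash
python3 - <<'E'
from fit import *
f=lambda x,y,z:wray(W,g,(x/2.4+340,y/2.4+30),z)
pts=np.array([f(x,y,.086) for x,y in [(250,120),(258,230),(258,300),(252,480),(242,585)]])
print(np.round(pts,4)); a=np.polyfit(pts[:,1],pts[:,0],1); print('yaw',np.pi/2-np.arctan(a[0]))
print(f(239,22,.098),f(62,24,.098),f(42,37,.098))
# bumper, divider
for x,y in [(143,437),(222,425),(150,447),(223,432)]: print('bump',f(x,y,.095))
for x,y in [(105,478),(235,450),(130,517),(270,480)]: print('div',f(x,y,.110))
img=cv2.cvtColor(d['frame'],cv2.COLOR_RGB2BGR)[30:70,345:450]
cv2.imwrite('pics/ew.png',cv2.resize(img,None,fx=7,fy=7,interpolation=cv2.INTER_CUBIC))
E
```

```text
rule [0.4581 0.0342 1.3002] [[-1.3, -0.4], [1.6, 0.5], [-0.9, 3.6], [0.9, 3.8], [-0.5, -1.3], [0.4, -1.9]]
tray [ 0.6242 -0.0077  1.5316] [[1.3, -2.2], [-4.5, 0.3], [0.9, 0.7], [-3.8, 0.1]]
[[ 0.6858  0.095   0.086 ]
 [ 0.6806  0.0438  0.086 ]
 [ 0.6763  0.0109  0.086 ]
 [ 0.6686 -0.0822  0.086 ]
 [ 0.6646 -0.1467  0.086 ]]
yaw 1.48322261992985
[0.68264703 0.13946042 0.098     ] [0.59391532 0.14560895 0.098     ] [0.58380875 0.14134189 0.098     ]
bump [ 0.60088017 -0.03599633  0.095     ]
bump [ 0.6444762  -0.04178817  0.095     ]
bump [ 0.60414486 -0.041894    0.095     ]
bump [ 0.64493188 -0.04552094  0.095     ]
div [ 0.5743164  -0.04266133  0.11      ]
div [ 0.64227609 -0.0484761   0.11      ]
div [ 0.58515159 -0.06543349  0.11      ]
div [ 0.66347482 -0.0704281   0.11      ]
```

View pics/ew.png

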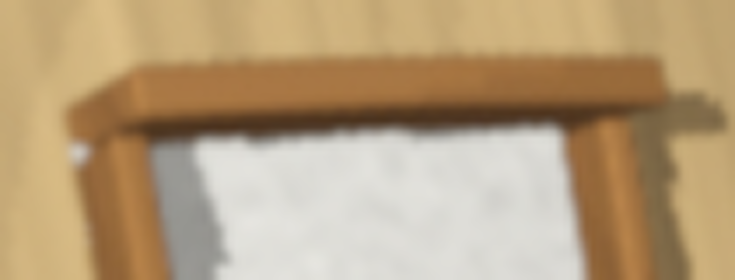

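```bash
python3 - <<'E'
from fit import *
Pt=np.array([[.15,.046,.032],[.15,-.046,.032],[.142,.046,.032],[.142,-.046,.032]])
pt=np.array([[138,68],[662,58],[150,120],[665,103]])/7+[345,30]
t,r=fit(Pt,pt,[.62,-.01,1.5]);print('tray',np.round(t,4),r.tolist())
print(tf(t,[.15,0,0]))
E
```

```text
rule [0.4581 0.0342 1.3002] [[-1.3, -0.4], [1.6, 0.5], [-0.9, 3.6], [0.9, 3.8], [-0.5, -1.3], [0.4, -1.9]]
tray [ 0.6242 -0.0077  1.5316] [[1.3, -2.2], [-4.5, 0.3], [0.9, 0.7], [-3.8, 0.1]]
tray [ 0.6297 -0.0062  1.5142] [[-0.6, -0.1], [0.7, -0.6], [-0.7, 0.3], [1.7, 0.2]]
[[0.63817175 0.14360435 0.066     ]]
```

Call:
move_arm(motion=[[[1, 1, -30], [0, 0, -0.027]], [[1, 1, -70], [0, 0, -0.027]], [[1, 1, -105], [0, 0, -0.027]], [[1, 1, -125], [0, 0, -0.027]], [[1, 1, -129], [0, 0, -0.027]], [[1, 1, -130], [0, 0, -0.027]], [[1, 1, -130], [0, 0, -0.027]], [[1, 1, -130], [0, 0, -0.027]]])

```text
clock: 4.78
position: [0.4583, 0.0343, 0.1269]
tool_rot: [3.141, -0.001, 1.3]
force: [0.6, 0.5, -0.3]
grip_width: 0.07
```

```bash
python3 - <<'E'
from h import *
o=observe(); print({k:np.round(o[k],4) for k in ['position','tool_rot','force','moment']})
g=grab_frame('wrist'); cv2.imwrite('pics/w3.png',cv2.resize(cv2.cvtColor(g['frame'],cv2.COLOR_RGB2BGR),(800,600)))
E
```

```text
{'position': array([0.4583, 0.0343, 0.1269]), 'tool_rot': array([ 3.1407e+00, -6.0000e-04,  1.2999e+00]), 'force': array([ 0.5642,  0.49  , -0.2883]), 'moment': array([ 0.0028,  0.0071, -0.0434])}
```

View pics/w3.png

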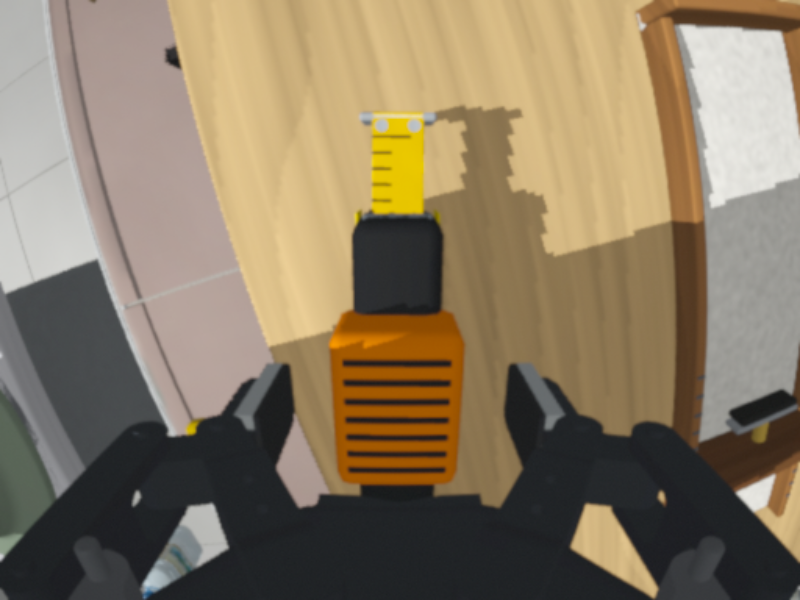

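Call:
move_arm(motion=[[[0, 0, 0], [0, 0, 0]], [[0, 0, 0], [0, 0, 0]], [[0, 0, 0], [0, 0, 0]], [[0, 0, 0], [0, 0, 0]], [[0, 0, 0], [0, 0, 0]], [[0, 0, 0], [0, 0, 0]], [[0, 0, 0], [0, 0, 0]], [[0, 0, 0], [0, 0, 0]]], jaw=25, grip_force=60)

```text
clock: 5.82
position: [0.458, 0.0342, 0.1264]
tool_rot: [3.142, -0.0, 1.3]
force: [-1.4, 1.3, 5.7]
grip_width: 0.0372
```

Call:
move_arm(motion=[[[0, 0, 5], [0, 0, 0]], [[0, 0, 20], [0, 0, 0]], [[0, 0, 45], [0, 0, 0.03]], [[15, 3, 60], [0, 0, 0.06]], [[45, 8, 60], [0, 0, 0.1]], [[75, 13, 60], [0, 0, 0.14]], [[105, 18, 60], [0, 0, 0.17]], [[135, 23, 60], [0, 0, 0.195]], [[160, 28, 60], [0, 0, 0.195]], [[173, 30, 60], [0, 0, 0.195]], [[173, 30, 60], [0, 0, 0.195]], [[173, 30, 60], [0, 0, 0.195]]])

```text
clock: 7.32
position: [0.6301, 0.0639, 0.1865]
tool_rot: [-3.141, 0.0, 1.495]
force: [0.2, 0.1, -3.1]
grip_width: 0.0372
```

```bash
python3 - <<'E'
from h import *
o=observe(); print({k:np.round(o[k],4) for k in ['position','tool_rot','force','moment','grip_width']})
g=grab_frame('wrist'); cv2.imwrite('pics/w4.png',cv2.resize(cv2.cvtColor(g['frame'],cv2.COLOR_RGB2BGR),(800,600)))
W=wpose(o,g); np.savez('w4.npz',W=W,**{k:g[k] for k in ['fx','fy','cx','cy','frame']})
E
```

```text
{'position': array([0.6301, 0.0639, 0.1865]), 'tool_rot': array([-3.1410e+00,  2.0000e-04,  1.4946e+00]), 'force': array([ 0.2282,  0.051 , -3.0641]), 'moment': array([-0.0413,  0.0513,  0.019 ]), 'grip_width': np.float64(0.0372)}
```

View pics/w4.png

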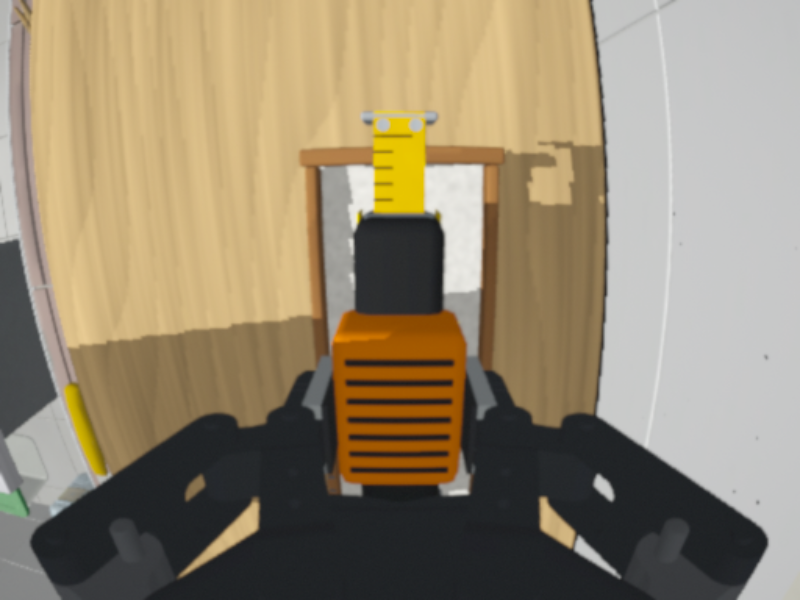

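```bash
python3 - <<'E'
from h import *
d=np.load('w4.npz');g={k:float(d[k]) for k in ['fx','fy','cx','cy']};W=d['W']
s=.64
cor=np.array([wray(W,g,(x*s,y*s),.098) for x,y in [(301,151),(503,150)]]);print('wall outer',cor,cor.mean(0))
hk=[wray(W,g,(x*s,y*s),.159) for x,y in [(362,113),(437,113)]];print('hook outer top',hk,np.mean(hk,0))
dirv=cor[0]-cor[1];print('yaw',np.arctan2(dirv[1],dirv[0])-np.pi/2)
u=np.array([np.cos(1.495),np.sin(1.495),0]); print('hook outer-face - wall', (np.mean(hk,0)-cor.mean(0))@u, 'lat',(np.mean(hk,0)-cor.mean(0))@np.array([-u[1],u[0],0]))
a=cv2.cvtColor(d['frame'],cv2.COLOR_RGB2BGR)[60:145,180:330];cv2.imwrite('pics/w4c.png',cv2.resize(a,None,fx=5,fy=5,interpolation=cv2.INTER_CUBIC))
E
```

```text
wall outer [[0.59307381 0.14602308 0.098     ]
 [0.68233392 0.13983142 0.098     ]] [0.63770387 0.14292725 0.098     ]
hook outer top [array([0.62562513, 0.15191744, 0.159     ]), array([0.64856722, 0.15018387, 0.159     ])] [0.63709618 0.15105065 0.159     ]
yaw 1.501540832945654
hook outer-face - wall 0.008054060706533863 lat 0.0012210791404384928
```

View pics/w4c.png

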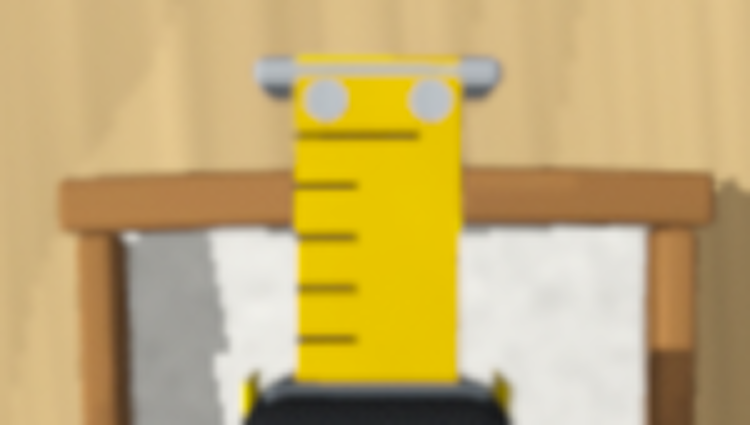

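Call:
move_arm(motion=[[[1, 5, 0], [0, 0, 0.005]], [[1, 5, -10], [0, 0, 0.005]], [[1, 5, -22], [0, 0, 0.005]], [[1, 5, -34], [0, 0, 0.005]], [[1, 5, -43], [0, 0, 0.005]], [[1, 5, -48], [0, 0, 0.005]], [[1, 5, -51], [0, 0, 0.005]], [[1, 5, -52], [0, 0, 0.005]], [[1, 5, -52], [0, 0, 0.005]], [[1, 5, -52], [0, 0, 0.005]]])

```text
clock: 8.62
position: [0.6321, 0.0692, 0.1345]
tool_rot: [3.141, -0.0, 1.5]
force: [-0.3, 0.0, -3.7]
grip_width: 0.0367
```

```bash
python3 - <<'E'
from h import *
o=observe(); print({k:np.round(o[k],4) for k in ['position','tool_rot','force','moment','grip_width']})
g=grab_frame('wrist'); a=cv2.cvtColor(g['frame'],cv2.COLOR_RGB2BGR)[50:200,150:350];cv2.imwrite('pics/w5.png',cv2.resize(a,None,fx=4,fy=4,interpolation=cv2.INTER_CUBIC))
W=wpose(o,g); np.savez('w5.npz',W=W,**{k:g[k] for k in ['fx','fy','cx','cy','frame']})
g=grab_frame('scene');a=cv2.cvtColor(g['frame'],cv2.COLOR_RGB2BGR)[150:250,200:360];cv2.imwrite('pics/s5.png',cv2.resize(a,None,fx=5,fy=5,interpolation=cv2.INTER_CUBIC))
E
```

```text
{'position': array([0.6321, 0.0692, 0.1345]), 'tool_rot': array([ 3.1412e+00, -1.0000e-04,  1.4997e+00]), 'force': array([-0.309 ,  0.0265, -3.7037]), 'moment': array([0.0013, 0.0468, 0.0056]), 'grip_width': np.float64(0.0367)}
```

View pics/w5.png

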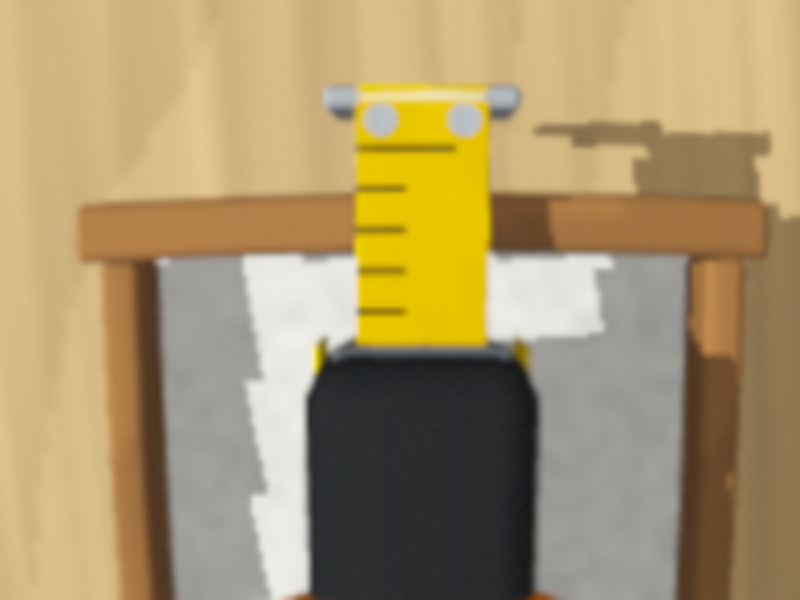

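View pics/s5.png

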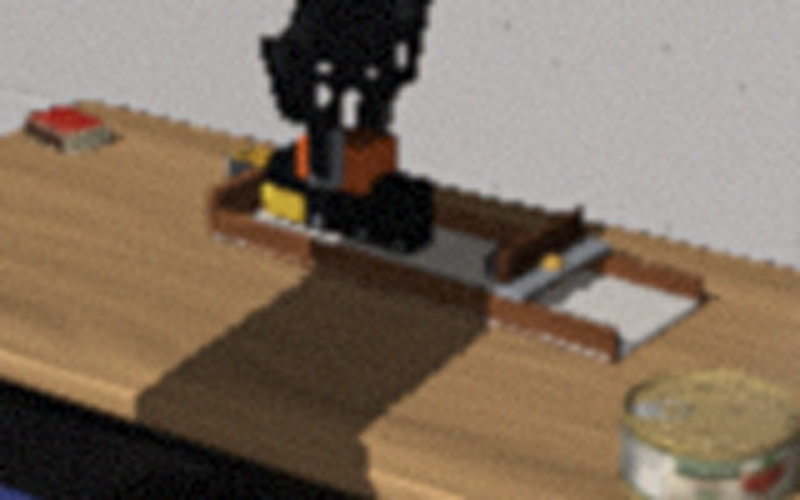

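Call:
move_arm(motion=[[[0, -3, 0], [0, 0, 0]], [[0, -7, 0], [0, 0, 0]], [[-1, -9, 0], [0, 0, 0]], [[-1, -11, 0], [0, 0, 0]], [[-1, -13, 0], [0, 0, 0]], [[-1, -15, 0], [0, 0, 0]], [[-1, -17, 0], [0, 0, 0]], [[-1, -19, 0], [0, 0, 0]], [[-1, -19, 0], [0, 0, 0]], [[-1, -19, 0], [0, 0, 0]], [[-1, -19, 0], [0, 0, 0]]])

```text
clock: 10.1
position: [0.631, 0.0502, 0.1343]
tool_rot: [3.141, -0.0, 1.5]
force: [0.8, 2.9, -3.9]
grip_width: 0.0372
```

```bash
python3 - <<'E'
from h import *
o=observe(); print({k:np.round(o[k],4) for k in ['position','tool_rot','force','moment','grip_width']})
g=grab_frame('wrist'); a=cv2.cvtColor(g['frame'],cv2.COLOR_RGB2BGR)[40:190,150:350];cv2.imwrite('pics/w6.png',cv2.resize(a,None,fx=4,fy=4,interpolation=cv2.INTER_CUBIC))
E
```

```text
{'position': array([0.631 , 0.0502, 0.1343]), 'tool_rot': array([ 3.1415, -0.    ,  1.4998]), 'force': array([ 0.8051,  2.92  , -3.887 ]), 'moment': array([0.5906, 0.0276, 0.0662]), 'grip_width': np.float64(0.0372)}
```

View pics/w6.png

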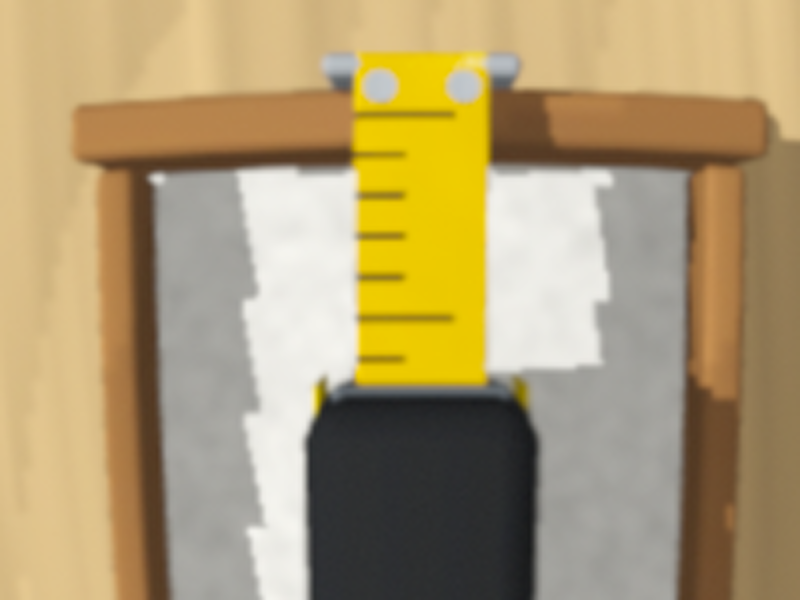

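Call:
move_arm(motion=[[[0, -3, 0], [0, 0, 0]], [[-1, -7, 0], [0, 0, 0]], [[-1, -11, 0], [0, 0, 0]], [[-1, -15, 0], [0, 0, 0]], [[-1, -19, 0], [0, 0, 0]], [[-2, -22, -1], [0, 0, 0]], [[-2, -25, -1], [0, 0, 0]], [[-2, -27, -1], [0, 0, 0]], [[-2, -27, -1], [0, 0, 0]], [[-2, -27, -1], [0, 0, 0]]])

```text
clock: 11.4
position: [0.629, 0.0232, 0.1333]
tool_rot: [3.142, -0.0, 1.5]
force: [1.4, 3.9, -2.4]
grip_width: 0.0372
```

```bash
python3 - <<'E'
from h import *
o=observe(); print({k:np.round(o[k],4) for k in ['position','tool_rot','force','moment','grip_width']})
g=grab_frame('wrist'); cv2.imwrite('pics/w7.png',cv2.resize(cv2.cvtColor(g['frame'],cv2.COLOR_RGB2BGR),(800,600)))
g=grab_frame('scene');a=cv2.cvtColor(g['frame'],cv2.COLOR_RGB2BGR)[150:250,200:360];cv2.imwrite('pics/s7.png',cv2.resize(a,None,fx=5,fy=5,interpolation=cv2.INTER_CUBIC))
E
```

```text
{'position': array([0.629 , 0.0232, 0.1333]), 'tool_rot': array([ 3.1415, -0.    ,  1.4997]), 'force': array([ 1.4442,  3.9135, -2.3517]), 'moment': array([ 1.1139e+00, -1.7170e-01, -7.0000e-04]), 'grip_width': np.float64(0.0372)}
```

View pics/s7.png

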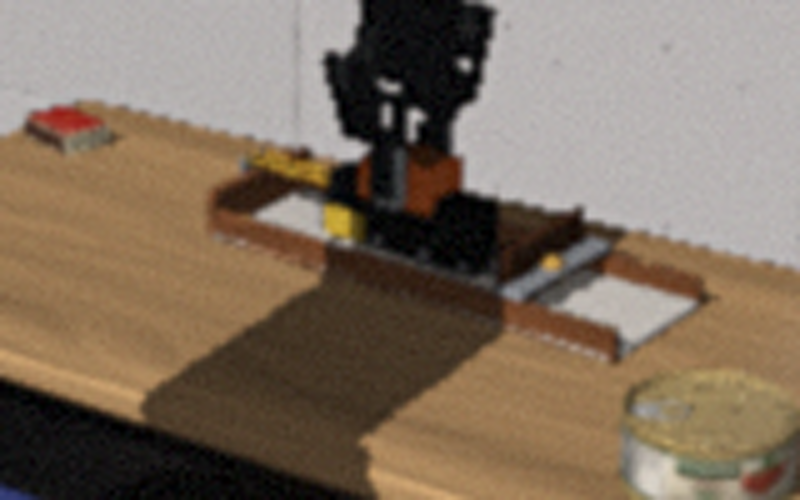

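View pics/w7.png

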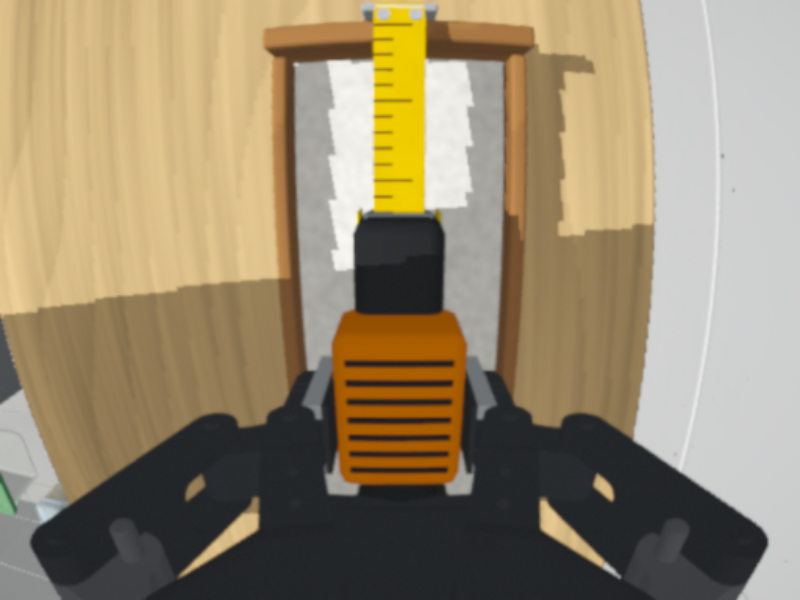

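Call:
move_arm(motion=[[[0, 0, -0.5], [0, 0, 0]], [[0, 0, -1], [0, 0, 0]], [[0, 0, -1], [0, 0, 0]]])

```text
clock: 11.88
position: [0.6289, 0.0233, 0.1325]
tool_rot: [-3.142, -0.0, 1.5]
force: [-1.9, 5.1, 4.7]
grip_width: 0.0364
```

```bash
python3 - <<'E'
from h import *
o=observe(); print({k:np.round(o[k],4) for k in ['position','tool_rot','force','moment','grip_width']})
E
```

```text
{'position': array([0.6289, 0.0233, 0.1325]), 'tool_rot': array([-3.1415e+00, -2.0000e-04,  1.5000e+00]), 'force': array([-1.8862,  5.1127,  4.7168]), 'moment': array([1.0821, 0.3861, 0.0755]), 'grip_width': np.float64(0.0364)}
```

Call:
move_arm(motion=[[[0, 0, 0.5], [0, 0, 0]], [[0, -0.5, 0.5], [0, 0, 0]], [[0, -1, 0.5], [0, 0, 0]], [[0, -1.5, 0.5], [0, 0, 0]], [[0, -2, 0.5], [0, 0, 0]], [[0, -2, 0.5], [0, 0, 0]]])

```text
clock: 12.62
position: [0.6289, 0.0211, 0.1327]
tool_rot: [-3.141, 0.0, 1.5]
force: [-0.5, 4.0, -4.2]
grip_width: 0.0367
```

```bash
python3 - <<'E'
from h import *
o=observe(); print({k:np.round(o[k],4) for k in ['position','tool_rot','force','moment','grip_width']})
E
```

```text
{'position': array([0.6289, 0.0211, 0.1327]), 'tool_rot': array([-3.1414e+00,  1.0000e-04,  1.4997e+00]), 'force': array([-0.4939,  3.9642, -4.2088]), 'moment': array([0.8246, 0.0983, 0.1136]), 'grip_width': np.float64(0.0367)}
```

Call:
move_arm(motion=[[[0, -0.5, 0], [0, 0, 0]], [[0, -1, 0], [0, 0, 0]], [[0, -1.5, 0], [0, 0, 0]], [[0, -2, 0], [0, 0, 0]], [[0, -2, 0], [0, 0, 0]]])

```text
clock: 13.25
position: [0.6289, 0.0191, 0.1328]
tool_rot: [-3.141, 0.0, 1.5]
force: [-1.2, 3.7, -3.8]
grip_width: 0.0372
```

Call:
move_arm(motion=[[[0, -0.5, 0], [0, 0, 0]], [[0, -1, 0], [0, 0, 0]], [[0, -1.5, 0], [0, 0, 0]], [[0, -2, 0], [0, 0, 0]], [[0, -2, 0], [0, 0, 0]]])

```text
clock: 13.88
position: [0.629, 0.0171, 0.1328]
tool_rot: [3.142, 0.0, 1.5]
force: [-0.6, 4.7, -5.1]
grip_width: 0.0367
```

Call:
move_arm(motion=[[[0, -0.5, 0], [0, 0, 0]], [[0, -1, 0], [0, 0, 0]], [[0, -1, 0], [0, 0, 0]], [[0, -1, 0], [0, 0, 0]]])

```text
clock: 14.38
position: [0.6289, 0.0162, 0.1328]
tool_rot: [-3.142, 0.0, 1.5]
force: [-1.1, 3.9, -4.0]
grip_width: 0.0368
```

```bash
python3 - <<'E'
from h import *
o=observe(); print({k:np.round(o[k],4) for k in ['position','tool_rot','force','moment','grip_width']})
E
```

```text
{'position': array([0.6289, 0.0162, 0.1328]), 'tool_rot': array([-3.1415,  0.    ,  1.4998]), 'force': array([-1.1469,  3.9188, -4.0263]), 'moment': array([0.9811, 0.146 , 0.2386]), 'grip_width': np.float64(0.0368)}
```

Call:
move_arm(motion=[[[0, -0.5, 0], [0, 0, 0]], [[0, -1, 0], [0, 0, 0]], [[0, -1.5, 0], [0, 0, 0]], [[0, -1.5, 0], [0, 0, 0]], [[0, -1.5, 0], [0, 0, 0]]])

```text
clock: 15.0
position: [0.6289, 0.0147, 0.1328]
tool_rot: [-3.142, 0.0, 1.5]
force: [-1.2, 3.4, -4.9]
grip_width: 0.0375
```

Call:
move_arm(motion=[[[0, -0.5, 0], [0, 0, 0]], [[0, -1, 0], [0, 0, 0]], [[0, -1.5, 0], [0, 0, 0]], [[0, -1.5, 0], [0, 0, 0]], [[0, -1.5, 0], [0, 0, 0]]])

```text
clock: 15.62
position: [0.6289, 0.0132, 0.1328]
tool_rot: [-3.142, -0.0, 1.5]
force: [-0.9, 4.1, -4.2]
grip_width: 0.0366
```

```bash
python3 - <<'E'
from h import *
g=grab_frame('scene');a=cv2.cvtColor(g['frame'],cv2.COLOR_RGB2BGR)[165:240,230:350];cv2.imwrite('pics/s8.png',cv2.resize(a,None,fx=6.6,fy=6.6,interpolation=cv2.INTER_CUBIC))
g=grab_frame('top');a=cv2.cvtColor(g['frame'],cv2.COLOR_RGB2BGR)[100:190,210:350];cv2.imwrite('pics/t8.png',cv2.resize(a,None,fx=5.6,fy=5.6,interpolation=cv2.INTER_CUBIC))
print(observe()['force'],observe()['moment'])
E
```

```text
[-1.00448226  4.20907091 -4.58195208] [0.99945882 0.23261694 0.1994528 ]
```

View pics/s8.png

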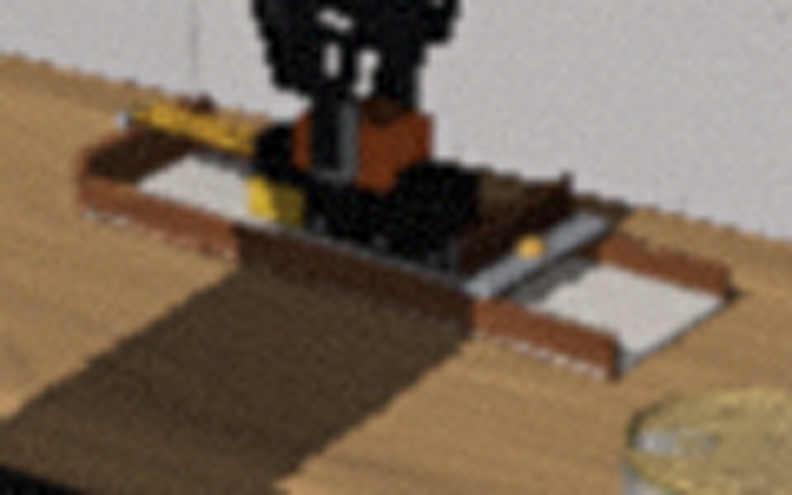

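View pics/t8.png

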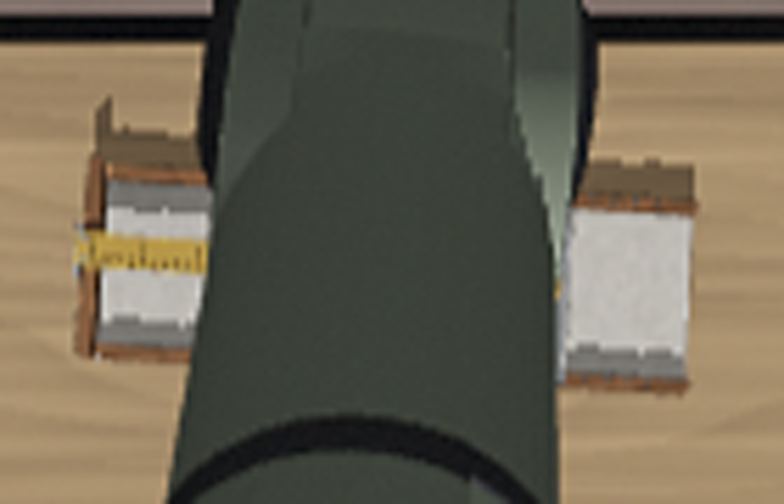

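Call:
move_arm(motion=[[[0, -0.5, 0], [0, 0, 0]], [[0, -1, 0], [0, 0, 0]], [[0, -1.5, 0], [0, 0, 0]], [[0, -1.5, 0], [0, 0, 0]], [[0, -1.5, 0], [0, 0, 0]]])

```text
clock: 16.35
position: [0.6289, 0.0119, 0.1328]
tool_rot: [-3.141, -0.0, 1.5]
force: [-0.7, 6.1, -3.6]
grip_width: 0.0369
```

Call:
move_arm(motion=[[[0, -0.5, 0], [0, 0, 0]], [[0, -0.5, 0], [0, 0, 0]], [[0, -1, 0], [0, 0, 0]], [[0, -1, 0], [0, 0, 0]], [[0, -1, 0], [0, 0, 0]], [[0, -1, 0], [0, 0, 0]]])

```text
clock: 17.1
position: [0.6289, 0.0113, 0.1328]
tool_rot: [-3.141, -0.001, 1.5]
force: [-0.7, 7.4, -3.1]
grip_width: 0.037
```

```bash
python3 - <<'E'
from h import *
for i in range(3):
    grab_frame('wrist');o=observe(); print({k:np.round(o[k],4) for k in ['position','force','moment']})
E
```

```text
{'position': array([0.6289, 0.0113, 0.1328]), 'force': array([-1.8232,  8.2238, -3.5466]), 'moment': array([1.6216, 0.2579, 0.2039])}
{'position': array([0.6289, 0.0113, 0.1328]), 'force': array([-0.4871,  7.0593, -3.9507]), 'moment': array([1.7253, 0.303 , 0.1333])}
{'position': array([0.6289, 0.0113, 0.1328]), 'force': array([-0.4985,  6.479 , -3.1623]), 'moment': array([1.6877, 0.3428, 0.1388])}
```

Call:
move_arm(motion=[[[0, -0.5, 0], [0, 0, 0]], [[0, -0.5, 0], [0, 0, 0]], [[0, -0.5, -0.5], [0, 0, 0]], [[0, -0.5, -0.5], [0, 0, 0]], [[0, -0.5, -0.5], [0, 0, 0]]], grip_force=90)

```text
clock: 17.88
position: [0.629, 0.011, 0.1327]
tool_rot: [3.142, -0.001, 1.5]
force: [-4.0, 9.0, 3.8]
grip_width: 0.0362
```

```bash
python3 - <<'E'
from h import *
for i in range(3):
    grab_frame('wrist');o=observe(); print({k:np.round(o[k],4) for k in ['position','force','moment','tool_rot']})
E
```

```text
{'position': array([0.6289, 0.011 , 0.1327]), 'force': array([-3.7591,  9.2141,  3.4087]), 'moment': array([1.8836, 0.8984, 0.1488]), 'tool_rot': array([-3.1415e+00, -1.1000e-03,  1.5002e+00])}
{'position': array([0.6289, 0.011 , 0.1327]), 'force': array([-4.269 ,  8.3777,  3.5636]), 'moment': array([1.9645, 0.8406, 0.1222]), 'tool_rot': array([-3.1415e+00, -1.1000e-03,  1.5003e+00])}
{'position': array([0.629 , 0.011 , 0.1327]), 'force': array([-3.2911,  9.8597,  4.5868]), 'moment': array([1.9497, 0.8394, 0.1684]), 'tool_rot': array([ 3.1416e+00, -1.1000e-03,  1.5002e+00])}
```

Call:
move_arm(motion=[[[0, 0, -0.8], [0, 0, 0]], [[0, 0, -1.6], [0, 0, 0]], [[0, 0, -2.4], [0, 0, 0]], [[0, 0, -3.2], [0, 0, 0]], [[0, 0, -3.2], [0, 0, 0]]])

```text
clock: 18.65
position: [0.629, 0.011, 0.1299]
tool_rot: [3.141, -0.001, 1.5]
force: [-6.7, 9.0, 10.3]
grip_width: 0.0367
```

```bash
python3 - <<'E'
from h import *
for i in range(2):
    grab_frame('wrist');o=observe(); print({k:np.round(o[k],4) for k in ['position','force','moment','tool_rot']})
E
```

```text
{'position': array([0.629 , 0.011 , 0.1299]), 'force': array([-6.2755,  7.986 ,  9.4117]), 'moment': array([1.9486, 1.4031, 0.1075]), 'tool_rot': array([ 3.1415e+00, -1.3000e-03,  1.5001e+00])}
{'position': array([0.629 , 0.011 , 0.1299]), 'force': array([-6.6497,  8.6515, 10.6083]), 'moment': array([1.9132, 1.4056, 0.1086]), 'tool_rot': array([ 3.1415e+00, -1.3000e-03,  1.5002e+00])}
```

Call:
move_arm(motion=[[[0, 0, -0.8], [0, 0, 0]], [[0, 0, -1.6], [0, 0, 0]], [[0, 0, -2.4], [0, 0, 0]], [[0, 0, -3], [0, 0, 0]], [[0, 0, -3], [0, 0, 0]]])

```text
clock: 19.38
position: [0.629, 0.011, 0.1275]
tool_rot: [3.141, -0.002, 1.5]
force: [-11.2, 10.2, 20.9]
grip_width: 0.0366
```

```bash
python3 - <<'E'
from h import *
for i in range(2):
    g=grab_frame('wrist');o=observe(); print({k:np.round(o[k],4) for k in ['position','force','moment','tool_rot']})
cv2.imwrite('pics/w9.png',cv2.resize(cv2.cvtColor(g['frame'],cv2.COLOR_RGB2BGR),(800,600)))
E
```

```text
{'position': array([0.629 , 0.011 , 0.1275]), 'force': array([-10.1191,   8.2229,  20.9995]), 'moment': array([1.9941, 2.4219, 0.127 ]), 'tool_rot': array([ 3.1413e+00, -1.5000e-03,  1.5002e+00])}
{'position': array([0.629 , 0.011 , 0.1276]), 'force': array([-9.6127,  9.515 , 21.9091]), 'moment': array([2.0844, 2.3735, 0.138 ]), 'tool_rot': array([ 3.1412e+00, -1.6000e-03,  1.5001e+00])}
```

View pics/w9.png

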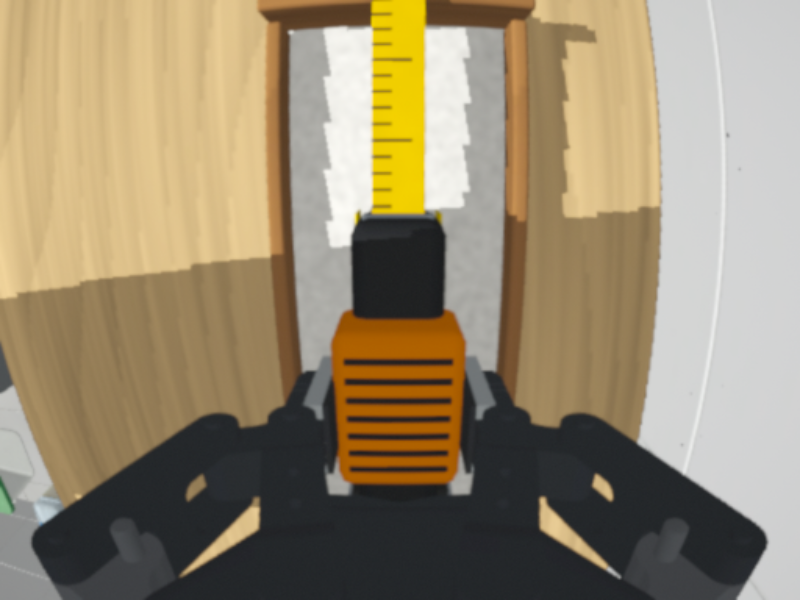

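Call:
move_arm(motion=[[[0, 0, -0.5], [0, 0, 0]], [[0, 0, -1], [0, 0, 0]], [[0, 0, -1], [0, 0, 0]], [[0, 0, -1], [0, 0, 0]]])

```text
clock: 19.98
position: [0.6291, 0.011, 0.1274]
tool_rot: [3.141, -0.002, 1.5]
force: [-16.5, 8.6, 36.6]
grip_width: 0.0364
```

```bash
python3 - <<'E'
from h import *
o=observe(); print({k:np.round(o[k],4) for k in ['position','force','moment','tool_rot','grip_width']})
E
```

```text
{'position': array([0.6291, 0.011 , 0.1274]), 'force': array([-16.5356,   8.5944,  36.5671]), 'moment': array([2.0919, 3.6728, 0.1772]), 'tool_rot': array([ 3.1409e+00, -1.9000e-03,  1.5000e+00]), 'grip_width': np.float64(0.0364)}
```

Call:
move_arm(motion=[[[0, 0, 0.8], [0, 0, 0]], [[0, 0, 1.6], [0, 0, 0]], [[0, 0, 1.6], [0, 0, 0]], [[0, 0, 1.6], [0, 0, 0]]])

```text
clock: 20.48
position: [0.629, 0.011, 0.1276]
tool_rot: [3.141, -0.001, 1.5]
force: [-6.2, 8.7, 12.0]
grip_width: 0.0366
```

Call:
move_arm(motion=[[[0, 0, 0.3], [0, 0, 0]], [[0, 0, 0.3], [0, 0, 0]], [[0, 0, 0.3], [0, 0, 0]], [[0, 0, 0.3], [0, 0, 0]], [[0, 0, 0.3], [0, 0, 0]], [[0, 0, 0.3], [0, 0, 0]]], jaw=65)

```text
clock: 21.22
position: [0.6289, 0.0101, 0.127]
tool_rot: [-3.142, 0.0, 1.5]
force: [0.1, 0.9, 0.4]
grip_width: 0.065
```

```bash
python3 - <<'E'
from h import *
o=observe(); print({k:np.round(o[k],4) for k in ['position','force','moment','tool_rot','grip_width']})
g=grab_frame('wrist')
cv2.imwrite('pics/w10.png',cv2.resize(cv2.cvtColor(g['frame'],cv2.COLOR_RGB2BGR),(800,600)))
E
```

```text
{'position': array([0.6289, 0.0101, 0.127 ]), 'force': array([0.1327, 0.9277, 0.3702]), 'moment': array([0.0011, 0.0346, 0.013 ]), 'tool_rot': array([-3.1416,  0.    ,  1.4997]), 'grip_width': np.float64(0.065)}
```

View pics/w10.png

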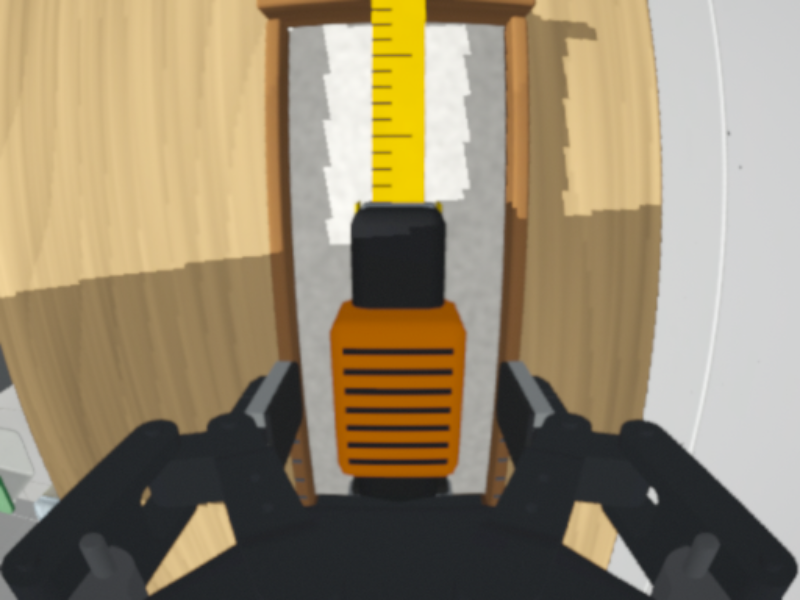

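Released: the cap stayed put between the opened pads and the case slid forward a few mm. I retreat straight up and check.

Call:
move_arm(motion=[[[0, 0, 10], [0, 0, 0]], [[0, 0, 30], [0, 0, 0]], [[0, 0, 60], [0, 0, 0]], [[0, 0, 95], [0, 0, 0]], [[0, 0, 125], [0, 0, 0]], [[0, 0, 130], [0, 0, 0]], [[0, 0, 130], [0, 0, 0]], [[0, 0, 130], [0, 0, 0]]])

```text
clock: 22.28
position: [0.6286, 0.0102, 0.2565]
tool_rot: [-3.141, 0.0, 1.5]
force: [0.3, 0.1, -0.8]
grip_width: 0.0654
```

```bash
python3 - <<'E'
from h import *
o=observe(); print({k:np.round(o[k],4) for k in ['position','force','tool_rot']})
g=grab_frame('wrist');W=wpose(o,g); np.savez('w11.npz',W=W,**{k:g[k] for k in ['fx','fy','cx','cy','frame']})
a=cv2.cvtColor(g['frame'],cv2.COLOR_RGB2BGR)
cv2.imwrite('pics/w11.png',cv2.resize(a[40:270,150:360],None,fx=2.6,fy=2.6,interpolation=cv2.INTER_CUBIC))
cv2.imwrite('pics/w11h.png',cv2.resize(a[40:110,180:330],None,fx=5,fy=5,interpolation=cv2.INTER_CUBIC))
g=grab_frame('scene');a=cv2.cvtColor(g['frame'],cv2.COLOR_RGB2BGR)[165:240,230:350];cv2.imwrite('pics/s11.png',cv2.resize(a,None,fx=6.6,fy=6.6,interpolation=cv2.INTER_CUBIC))
E
```

```text
{'position': array([0.6286, 0.0102, 0.2565]), 'force': array([ 0.3435,  0.0746, -0.7513]), 'tool_rot': array([-3.1406e+00,  2.0000e-04,  1.4998e+00])}
```

View pics/w11.png

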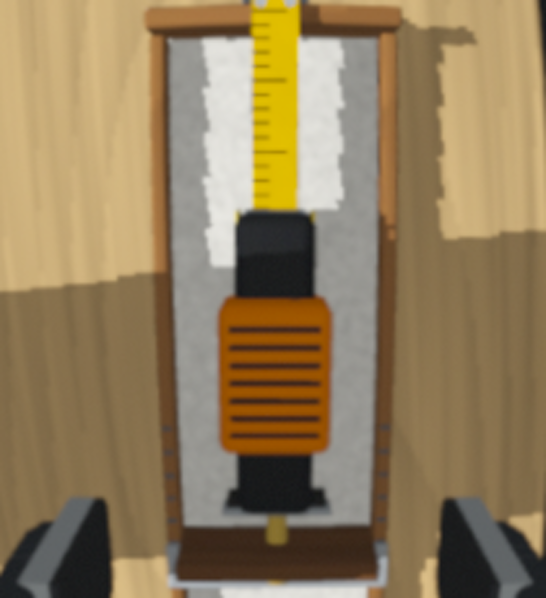

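View pics/w11h.png

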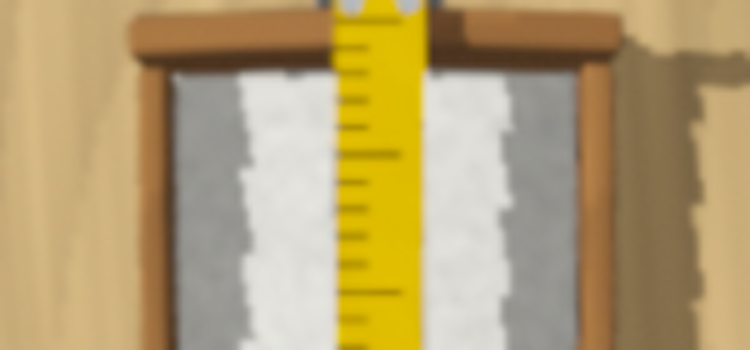

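View pics/s11.png

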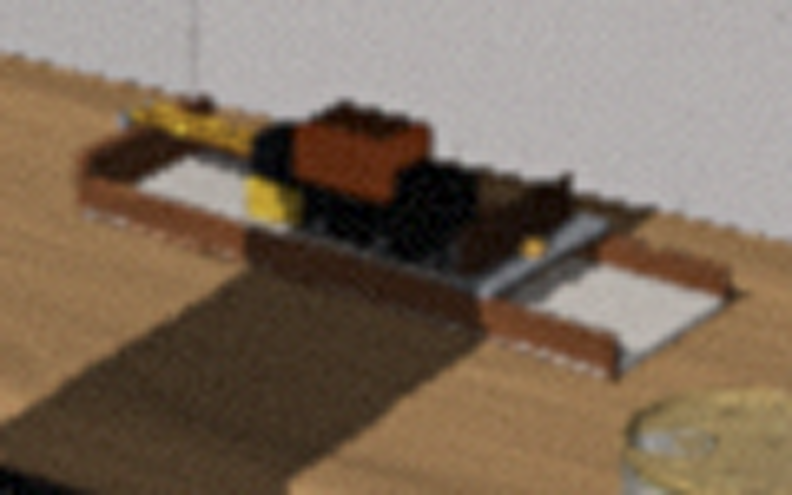

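```bash
python3 - <<'E'
from h import *
d=np.load('w11.npz');g2=grab_frame('wrist')
print('pixel change since',np.abs(g2['frame'].astype(int)-d['frame'].astype(int))[40:270,150:360].mean())
g={k:float(d[k]) for k in ['fx','fy','cx','cy']};W=d['W']
u=np.array([np.cos(1.5),np.sin(1.5),0])
wall=wray(W,g,(150+275/2.6,40+10/2.6),.098)@u
for n,y,z in [('case front',213,.116),('case back',508,.116),('hook outer (w11h row 0ish)',0,.105)]: print(n, wray(W,g,(150+275/2.6,40+y/2.6),z)@u-wall+.15)
print(job_done())
E
```

```text
pixel change since 0.6919047619047619
case front 0.07723048071882022
case back -0.028092539123300647
hook outer (w11h row 0ish) 0.15208146606307305
the job is handed in; nothing more can be done
None
```

The rule is set, hooked on the end wall and locked, and I handed the job in at about 22 s. I can't see the verdict, as the hand-in reports none.

- **Setting and drawing:** I pinched the cap, carried the rule over and lowered it with the hook about 10 mm outside the end wall. I drew it back 0.3 to 2 mm over the floor. The spring tension felt at the wrist rose from about 2.9 to 4 N.
- **Bumper:** I felt for it in steps of 1 to 2 mm and stopped at an estimated 3 to 5 N of press. That figure is the wrist force less the blade spring.
- **Locking:** I pushed the cap straight down while still gripping it. It sank about 5 mm and reached a hard stop. The downward force rose to 36 N with almost no further travel, and the force along the tray stayed at about 8.6 N. I then eased off to 12 N down and opened the jaws.
- **Last checks:**
  - The pictures show the hook just outside the end wall, the case upright and lined up in the tray, and its back by the bumper.
  - The rule was still between the last two pictures.
  - The spring has not pulled the blade back in, so the lock holds.
  - The gripper was 130 mm clear of the cap.
- **Not confirmed or off:**
  - The cap's exact final depth could not be read from the pictures; it rests on the travel and hard stop I felt.
  - A sideways force of up to 16 N appeared at the wrist during the press and went when I released.
  - I took no final measurement of the tin, jar or matchbox, though the arm did not go near them.

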